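Set the microtome for coarse trimming

ROBOT

A 7-joint arm with a two-finger parallel gripper is mounted at the origin on the work surface. World frame = base frame: x ahead of the robot, y to its left, z up, the work surface at z = 0. Lengths are in m, angles in rad, forces in N, time in s.
With the tool pointing down it reaches from about 0.4 to 0.925 m from the base axis. Payload 4.1 kg.
Tool frame: the origin (TCP) lies midway between the tips of the shut fingers; the grasp point (between the pads) lies 19 mm behind it (arm.pinch_z is the distance from the TCP to the grasp point, in m); z points along the fingers, y is the line along which they close (so a half turn about z gives the same grasp; the last joint's range is limited). The gripper opens to 85 mm and grips with 20 to 120 N. Pads are 22 mm wide; open, the fingers measure 114 mm over their backs; the gripper's body (76 mm by 85 mm) begins 54 mm behind the grasp point. The pads swing forward as they close: fully open they stand 13 mm farther back than shut.
Start: joints at [-1.37, 0.398, 0.045, 1.537, -0.019, 1.207, -0.051], TCP at [0.192, 0.621, 0.231] pointing down, gripper open.
Joint ranges: [-2.82, 2.82], [-0.49, 2.23], [-1.37, 1.46], [0, 2.46], [-1.36, 4.5], [0.23, 2], [-2.94, 2.94]. Speed limits (rad/s): [2.57, 2.57, 3.14, 3.14, 3.14, 3.14, 3.14].

INTERFACE

Orientations are given as a 3x3 rotation matrix whose columns are the frame's x, y, z axes.
In Python, from plant import arm gives the robot as it stands.
- The arm moves only by the tool drive_tool, never from a script. Its argument "series" is a list of rows, each an object of numbers: "x", "y", "z": the shift along the tool's x, y, z in mm; "twist": the turn about the tool's z in rad. In form: [{"x": .., "y": .., "z": .., "twist": ..}, ...]. A call has 1 to 12 rows; each row is the pose to reach, as a shift and turn from the pose commanded when the call began, along the tool's axes at that moment; what a row does not reach only later rows make up. A row lasts 1/10 s, in which the tool goes at most 50 mm and 8.59 degrees, less where a joint would pass 70% of its speed; a pose out of reach is approached as far as the arm can. A call with a gripper value outside its range is refused whole. "jaw" is the finger opening in mm, from 0 to 85.4, set as the call begins (left out, the last holds). The fingers move at their own pace and stop on an object; "grip_force" is the grip in N (left out, the last holds). Time passes only in rows, so rows that repeat a pose let the fingers close. It gives the time, the measured TCP pose, the force, the opening and the grip force at its end, in the units of the state.
- arm.state(): the state, without advancing time (a new reading comes with each control period).
- arm.camera(name): name is "scene" or "side" or "wrist"; returns a dict with "frame" (384x512x3 uint8, red, green, blue), "range_z" (384x512 float32, m along the optical axis (not along the pixel's ray), 0 where there is no reading), "vfov" (degrees; the focal length in pixels is half the picture's height over the tangent of half this angle, whatever the lens; pixels are square), "cx", "cy" (the principal point, pixels), "rvec" (rotation vector, rad) and "tvec" (3), from world to camera coordinates, as OpenCV has them. Camera axes: x right, y down, z forward; pixel columns grow to the right and rows downward; lengths in m; the calibration is good to about 2 mm. A picture is of the moment at which its call begins.
- arm.job_done(): hands the job in; it is judged then, once.
The state is a dict: "t": time; "joints": joint angles; "qvel": joint speeds; "joint_torque": joint torques, N m; "eef_pos": TCP position; "tool_rot": TCP orientation; "contact_force": force on the tool from outside, world axes, zero at the start; "torque": the same for the moment, N m; "finger_gap": finger opening in m; "grasp_force": force on a finger pad.
Only numpy, scipy, OpenCV 4.12 (cv2) and the standard library are available. Lean on these libraries where they do the work, as an engineer would, in place of code of your own. Each camera call takes 0.05 s, during which the arm holds its last target. There are 200 camera calls.

TASK

The microtome's handwheel is locked and a fresh block is clamped: get the machine ready for coarse trimming. With the fingertips and light pressure, push the blue-knobbed trim lever on the machine's left side away from the operator, through its first click and on to its second, last stop. Only then push the black-knobbed brake lever at the machine's lower right outwards until it stops, so the handwheel is released; pinch and lift nothing, do not touch the blade holder, and leave the tube rack, specimen pot and cassettes where they are.

Things in the scene. Friction and masses are not known exactly. Their poses are not given: they have to be found in the camera images.
- microtome: Fixed rotary microtome, cream housing on a grey base. Origin on the bench; -x faces the operator (the robot), +y is its left. mm: housing x -30..230, y -150..150, top 255, tray rim 261. Base top 40, x -200..230, y -165..165; right foot x -165..50, y -275..-155. Locked handwheel on the right: x 25..195, to y -208, z 60..230, handle to y -266. Object head in front: to x -92, |y| < 40, z 145..200.
- trim_lever (a joint): Trim lever on the left wall, an upright arm swinging about the machine's y, rad. 0 = fine (start, leaning to the operator), 0.36 = first click (upright), 0.72 = second, last stop, hard (leaning away from the operator). Detents hold it in these three places: 5 to 6 N at the knob to leave each; it snaps on once beyond about 0.18 and 0.54 rad, else springs back.
- trim_knob (a point): Centre of the trim lever's blue knob: a round bar 22 mm across and 40 mm long, lying along the machine's y (20 mm either side of this point), 72 mm from the pivot. Its inner end is 17 mm off the housing's left wall. It moves with the lever; 240 mm above the bench at both ends of its travel, 245 mm half-way.
- trim_pivot (a point): Point on the trim lever's axis in the plane of the knob's centre: at x 30, y 187, z 173 mm of the microtome. The knob is straight above it at the first click. A black feed wheel, 84 mm across, is farther back and lower on this wall (x 170, z 105 mm, out to y 186 mm).
- brake_lever (a joint): Handwheel brake lever, a level arm on the base's right foot, swinging about a vertical axis, rad. 0 = locked, pointing to the operator (machine's -x); it grows as the knob swings out to the machine's right (-y), counter-clockwise from above; 1.20 = released, hard stop. Plain friction, about 2 N at the knob; stays where left. Starts between 0 and 0.15.
- brake_knob (a point): Centre of the upright black knob of the brake lever: 20 mm across, 30 mm tall (its top is 15 mm above this point), 75 mm above the bench, 60 mm from the pivot. Moves with the lever.
- brake_pivot (a point): Point on the brake lever's axis at the height of the knob's centre: at x -85, y -215, z 75 mm of the microtome.
- blade_holder: Steel blade holder with the red finger guard folded over the blade, fixed in front of the block. Origin: under its centre, on the base plate (40 mm above the bench); x -45 to 45 mm, y -60 to 60 mm, 115 mm tall. Must not be touched.
- tube_rack: Loose green tube rack, 160 by 72 mm, 56 mm tall, 99 mm to the tops of its five capped tubes; on the bench left of the microtome. Origin under its centre. Leave it alone.
- specimen_pot: Loose white specimen pot with a yellow lid, 46 mm across, 65 mm tall, on the bench right of the microtome. Origin under its centre. Leave it alone.
- cassette_green: Loose green cassette, 40 by 28 by 7 mm, lying in the tray on top of the microtome. Origin under its centre. Leave it alone.
- cassette_orange: Loose orange cassette, as the green one, in the same tray. Leave it alone.

How it is judged:
By the outcome, as a careful person would: the job done as asked, in the order asked, and still so for the second after the job is handed in, with the robot touching nothing.
It also fails if it takes over 61 s, if anything falls off the work surface, if the arm or the gripper's body presses on something with over 40 N, if the wrist force passes 120 N, or if a joint passes its speed limit or range.

## Working session

There is one attempt and no reset: what is moved stays moved. The work goes in short steps, Python scripts to look and compute and a tool call to move; the robot and the scene stay as the last step left them, time stands still between calls to the robot, and variables do not carry over. Pictures are saved under pics/ and viewed, at most 10 in all, crops included, and the job is handed in when it is done.

Besides the shell and the picture viewer there is one more tool, called after "Request:" in YAML: its name, and indented under it one key for each argument. drive_tool: Moves the arm, as the interface text tells. Its arguments: {"type":"object","properties":{"series":{"type":"array","items":{"type":"object","properties":{"x":{"type":"number"},"y":{"type":"number"},"z":{"type":"number"},"twist":{"type":"number"}}}},"jaw":{"type":"number"},"grip_force":{"type":"number"}},"required":["series"]}

```bash
mkdir -p pics; cat > h.py <<'E'
import numpy as np, cv2
from plant import arm
def cam(n):
    c=arm.camera(n); f=192/np.tan(np.radians(c["vfov"])/2)
    R=cv2.Rodrigues(np.array(c["rvec"],float))[0]; t=np.array(c["tvec"],float).ravel()
    z=c["range_z"]; v,u=np.mgrid[:384,:512]
    P=np.stack([(u-c["cx"])/f*z,(v-c["cy"])/f*z,z],-1)
    W=(P-t)@R; W[z==0]=np.nan
    return c["frame"],W,(f,R,t,c["cx"],c["cy"])
def save(n,im): cv2.imwrite(f"pics/{n}.png",im[:,:,::-1])
E
python3 - <<'E'
from h import *
a,W,_=cam("scene"); b,V,_=cam("side")
np.savez("s0.npz",a=a,W=W,b=b,V=V)
save("both0",np.vstack([a,b])[:, :] if 0 else cv2.resize(np.hstack([a,b]),(800,300)))
save("scene0",a)
s=arm.state(); print(s["t"],s["eef_pos"],s["tool_rot"],s["contact_force"],s["finger_gap"])
E
```

```text
0.1 [0.19175059 0.62048319 0.23037472] [[-9.55435861e-01  2.95198511e-01 -3.92793721e-04]
 [ 2.95198744e-01  9.55434348e-01 -1.70541730e-03]
 [-1.28148034e-04 -1.74536906e-03 -9.99998469e-01]] [-0.26743228  0.02534878 -0.27353295] 0.08542011418476053
```

View pics/both0.png

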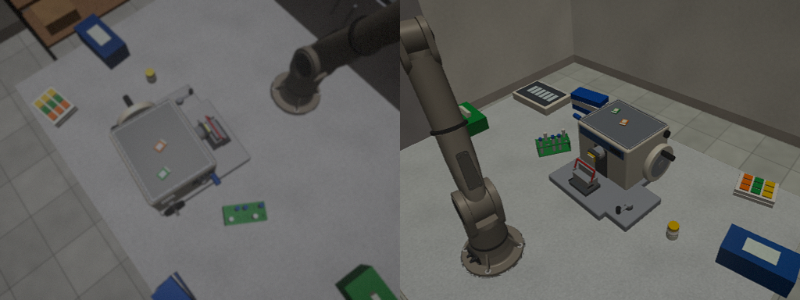

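The left half is the scene camera: housing about (165,150), blue knob about (217,180), black brake knob about (187,90), tube rack (245,212) and pot (151,75), all in the halved picture. Next I fit the machine's pose.

```bash
python3 - <<'E'
from h import *
d=np.load("s0.npz"); a,W,b,V=d["a"],d["W"],d["b"],d["V"]
hs=cv2.cvtColor(a,cv2.COLOR_RGB2HSV); v,u=np.mgrid[:384,:512]
m=(W[...,2]>.235)&(W[...,2]<.275)&(u>120)&(u<300)&(v>100)&(v<290)
n,l,s,c=cv2.connectedComponentsWithStats(m.astype(np.uint8)); k=1+s[1:,4].argmax()
r=cv2.minAreaRect((W[l==k][:,:2]*1000).astype(np.float32)); print("top",r,cv2.boxPoints(r),np.median(W[l==k][:,2]))
def comp(nm,mask,W):
    n,l,s,c=cv2.connectedComponentsWithStats(mask.astype(np.uint8))
    for k in range(1,n):
        if s[k,4]>12: print(nm,c[k].round(),s[k,4],np.nanmedian(W[l==k],0).round(3),np.nanmin(W[l==k],0).round(3),np.nanmax(W[l==k],0).round(3))
comp("blue",(hs[...,0]>105)&(hs[...,0]<125)&(hs[...,1]>120)&(u>250)&(u<310)&(v>205)&(v<255),W)
comp("brake",(W[...,2]>.08)&(W[...,2]<.1)&(u>215)&(u<260)&(v>95)&(v<135),W)
comp("rack",(hs[...,0]>40)&(hs[...,0]<90)&(hs[...,1]>100)&(u>270)&(v>250)&(u<350)&(v<300),W)
comp("yellow",(hs[...,0]>20)&(hs[...,0]<35)&(hs[...,1]>120)&(u>180)&(u<210)&(v<120)&(v>80),W)
m2=(W[...,2]>.03)&(W[...,2]<.048)&(u>200)&(u<330)&(v>90)&(v<230)
n,l,s,c=cv2.connectedComponentsWithStats(m2.astype(np.uint8)); k=1+s[1:,4].argmax()
print("base",cv2.boxPoints(cv2.minAreaRect((W[l==k][:,:2]*1000).astype(np.float32))))
save("crop",np.hstack([cv2.resize(a[80:270,120:330],(400,362)),cv2.resize(b[100:300,170:390],(398,362))]))
E
```

```text
top ((660.8526000976562, -90.51679992675781), (316.3645935058594, 262.27752685546875), 84.21266174316406) [[ 514.4317   -234.66928 ]
 [ 775.3724   -261.11642 ]
 [ 807.2735     53.63568 ]
 [ 546.3328     80.082825]] 0.2571701143471481
blue [275. 229.] 68 [0.587 0.113 0.251] [0.579 0.095 0.248] [0.594 0.129 0.255]
brake [243. 116.] 30 [ 0.398 -0.271  0.087] [ 0.39  -0.281  0.083] [ 0.407 -0.262  0.092]
rack [312. 273.] 757 [0.557 0.263 0.057] [ 0.484  0.197 -0.   ] [0.633 0.324 0.065]
yellow [191.  93.] 65 [ 0.478 -0.467  0.066] [ 0.461 -0.485  0.062] [ 0.492 -0.452  0.072]
base [[ 341.84415 -275.91327]
 [ 501.88937 -292.21603]
 [ 541.3607    95.27698]
 [ 381.31552  111.57974]]
```

View pics/crop.png

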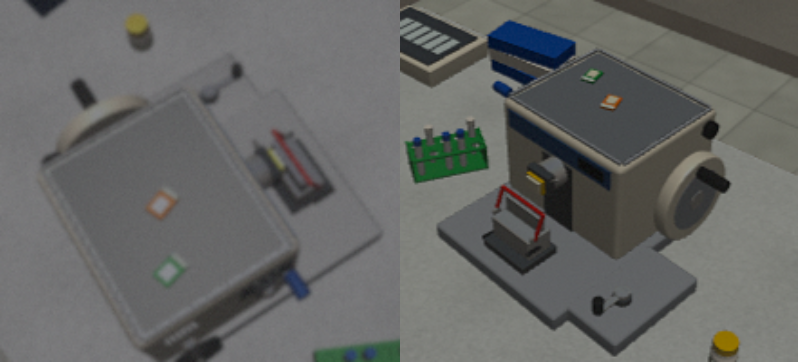

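The machine's origin is about (0.5636, -0.0726) with yaw -5.8°; the trim knob, brake knob and base edge all agree. The brake lever is at about 0 rad. First move: go towards the trim knob with the fingers shut.

Request:
drive_tool:
  series:
    - {"x": -32,"y": -25,"z": -5,"twist": -0.02}
    - {"x": -64,"y": -50,"z": -10,"twist": -0.04}
    - {"x": -96,"y": -75,"z": -15,"twist": -0.06}
    - {"x": -128,"y": -100,"z": -20,"twist": -0.08}
    - {"x": -160,"y": -125,"z": -25,"twist": -0.1}
    - {"x": -192,"y": -150,"z": -30,"twist": -0.12}
    - {"x": -224,"y": -175,"z": -30,"twist": -0.14}
    - {"x": -256,"y": -200,"z": -30,"twist": -0.16}
    - {"x": -288,"y": -225,"z": -30,"twist": -0.18}
    - {"x": -320,"y": -250,"z": -30,"twist": -0.2}
    - {"x": -352,"y": -275,"z": -30,"twist": -0.2}
    - {"x": -384,"y": -300,"z": -30,"twist": -0.2}
  jaw: 0
  grip_force: 20

```text
t: 1.3
eef_pos: [0.4707, 0.2194, 0.2611]
tool_rot: [[-0.995, 0.099, -0.0], [0.099, 0.995, -0.0], [0.0, -0.0, -1.0]]
contact_force: [0.2, -0.1, 0.6]
finger_gap: 0.0
grasp_force: 0.0
```

Request:
drive_tool:
  series:
    - {"x": -20,"y": -22,"z": 0}
    - {"x": -40,"y": -44,"z": 6}
    - {"x": -60,"y": -66,"z": 16}
    - {"x": -76,"y": -82,"z": 28}
    - {"x": -80,"y": -89,"z": 36}
    - {"x": -80,"y": -89,"z": 36}
    - {"x": -80,"y": -89,"z": 36}

```text
validation failed for argument at $.se...
```

```bash
python3 - <<'E'
from h import *
a,W,_=cam("scene"); b,V,_=cam("side"); w,U,_=cam("wrist")
save("c1",np.hstack([cv2.resize(a[180:280,210:320],(396,360)),cv2.resize(w,(400,300))[:,:].copy() if 0 else cv2.copyMakeBorder(cv2.resize(w,(400,300)),0,60,0,0,0)]))
s=arm.state(); print(s["t"],s["eef_pos"],s["contact_force"])
E
```

```text
1.45 [0.47152257 0.21773848 0.26107044] [0.32228402 1.26970073 0.35490382]
```

View pics/c1.png

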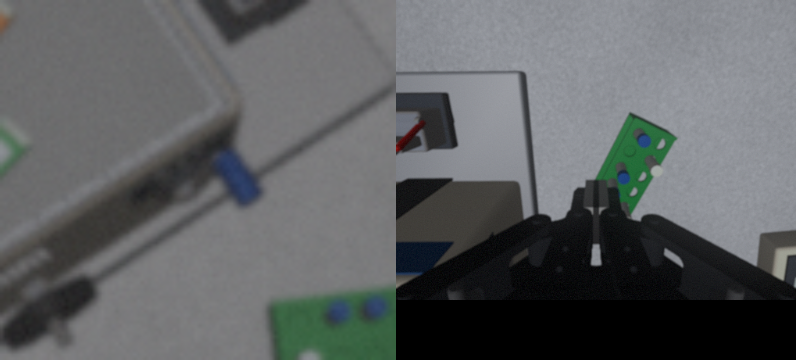

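The move was refused, because every row apparently needs a twist. The left crop shows the blue knob at (237,178), still leaning to the operator. I'll repeat the move with twist filled in.

Request:
drive_tool:
  series:
    - {"x": -20,"y": -22,"z": 0,"twist": 0}
    - {"x": -40,"y": -44,"z": 6,"twist": 0}
    - {"x": -60,"y": -66,"z": 16,"twist": 0}
    - {"x": -76,"y": -82,"z": 28,"twist": 0}
    - {"x": -80,"y": -88,"z": 36,"twist": 0}
    - {"x": -80,"y": -88,"z": 36,"twist": 0}
    - {"x": -80,"y": -88,"z": 36,"twist": 0}

```text
t: 2.15
eef_pos: [0.5402, 0.1276, 0.2252]
tool_rot: [[-0.995, 0.097, -0.001], [0.097, 0.995, 0.001], [0.001, 0.001, -1.0]]
contact_force: [-0.2, 1.0, 1.1]
finger_gap: -0.0
grasp_force: 0.0
```

```bash
cat >> h.py <<'E'
O=np.array([.5636,-.0726]); A=np.radians(-5.79); RM=np.array([[np.cos(A),-np.sin(A)],[np.sin(A),np.cos(A)]])
def mach(p): return (np.asarray(p)[...,:2]-O)@RM*1000
def st():
    s=arm.state(); print("t",s["t"],"mach",mach(s["eef_pos"]).round(1),"z",round(s["eef_pos"][2]*1000,1),"F",(np.array(s["contact_force"])).round(1))
E
python3 - <<'E'
from h import *
st(); w,U,_=cam("wrist"); a,W,_=cam("scene")
save("c2",np.hstack([cv2.resize(a[180:280,210:320],(396,360)),cv2.copyMakeBorder(cv2.resize(w,(400,300)),0,60,0,0,0)]))
E
```

```text
t 2.15 mach [-43.5 196.8] z 225.2 F [-0.2  1.   1.1]
```

View pics/c2.png

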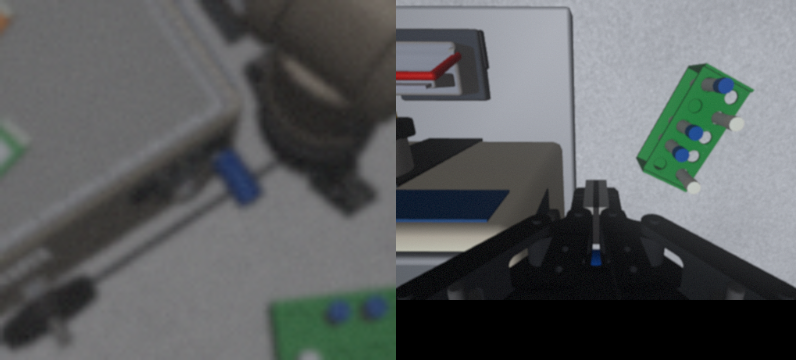

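The wrist view shows the finger pair at (596,190) with the blue knob directly in line behind it at (596,258). Nothing is touching yet. Start pushing slowly.

Request:
drive_tool:
  series:
    - {"x": -10,"y": -4,"z": 0,"twist": 0}
    - {"x": -18,"y": -5,"z": 0,"twist": 0}
    - {"x": -22,"y": -5,"z": 0,"twist": 0}
    - {"x": -25,"y": -5,"z": 0,"twist": 0}
    - {"x": -28,"y": -5,"z": 0,"twist": 0}
    - {"x": -31,"y": -5,"z": 0,"twist": 0}
    - {"x": -34,"y": -5,"z": 0,"twist": 0}
    - {"x": -36,"y": -5,"z": 0,"twist": 0}

```text
t: 3.05
eef_pos: [0.5741, 0.1176, 0.2254]
tool_rot: [[-0.995, 0.099, -0.006], [0.099, 0.995, 0.001], [0.006, 0.0, -1.0]]
contact_force: [-5.8, 0.9, 4.7]
finger_gap: -0.0003
grasp_force: 3.0
```

Request:
drive_tool:
  series:
    - {"x": -3,"y": 0,"z": 0,"twist": 0}
    - {"x": -6,"y": 0,"z": 0,"twist": 0}
    - {"x": -9,"y": 0,"z": 0,"twist": 0}
    - {"x": -12,"y": 0,"z": 0,"twist": 0}
    - {"x": -12,"y": 0,"z": 0,"twist": 0}

```text
t: 3.55
eef_pos: [0.589, 0.1155, 0.2252]
tool_rot: [[-0.995, 0.1, 0.001], [0.1, 0.995, -0.0], [-0.001, -0.0, -1.0]]
contact_force: [-0.4, 0.2, -0.4]
finger_gap: -0.0003
grasp_force: 0.0
```

```bash
cat >> h.py <<'E'
def blue():
    a,W,_=cam("scene"); hs=cv2.cvtColor(a,cv2.COLOR_RGB2HSV); v,u=np.mgrid[:384,:512]
    m=(hs[...,0]>105)&(hs[...,0]<125)&(hs[...,1]>120)&(u>230)&(u<310)&(v>205)&(v<255)&(W[...,2]>.2)
    print("blue",m.sum(),np.nanmedian(mach(W[m]),0)); return a
E
python3 - <<'E'
from h import *
st(); a=blue()
E
```

```text
t 3.55 mach [  6.3 189.7] z 225.2 F [-0.4  0.2 -0.4]
blue 52 [ 33.98529355 195.36320969]
```

Force peaked near 6 N, then fell to about 0 with the knob at x ≈ 31–34, so it has snapped into the first click. On to the second.

Request:
drive_tool:
  series:
    - {"x": -3,"y": 0,"z": 0,"twist": 0}
    - {"x": -6,"y": 0,"z": 0,"twist": 0}
    - {"x": -9,"y": 0,"z": 0,"twist": 0}
    - {"x": -12,"y": 0,"z": 0,"twist": 0}
    - {"x": -14,"y": 0,"z": 0,"twist": 0}

```text
t: 4.1
eef_pos: [0.6021, 0.1144, 0.2255]
tool_rot: [[-0.995, 0.099, -0.001], [0.099, 0.995, 0.0], [0.001, 0.0, -1.0]]
contact_force: [-2.3, -0.8, 1.0]
finger_gap: 0.0002
grasp_force: 0.7
```

Request:
drive_tool:
  series:
    - {"x": -2,"y": 0,"z": 0,"twist": 0}
    - {"x": -4,"y": 0,"z": 0,"twist": 0}
    - {"x": -6,"y": 0,"z": 0,"twist": 0}
    - {"x": -8,"y": 0,"z": 0,"twist": 0}
    - {"x": -8,"y": 0,"z": 0,"twist": 0}

```text
t: 4.6
eef_pos: [0.6106, 0.1135, 0.2252]
tool_rot: [[-0.995, 0.1, 0.0], [0.1, 0.995, -0.0], [-0.0, -0.0, -1.0]]
contact_force: [0.5, 0.3, -0.5]
finger_gap: -0.0001
grasp_force: 0.0
```

```bash
python3 - <<'E'
from h import *
st(); a=blue()
E
```

```text
t 4.6 mach [ 28.  189.9] z 225.2 F [ 0.5  0.3 -0.5]
blue 49 [ 57.91747434 194.37444539]
```

The knob reads x ≈ 55–58 with no contact force, so it is on the second stop. Back off, lift and cross to the brake lever, turning 0.6 rad so a fixed finger face suits its arc.

Request:
drive_tool:
  series:
    - {"x": 15,"y": 0,"z": 0,"twist": 0}
    - {"x": 35,"y": 0,"z": 0,"twist": 0}
    - {"x": 55,"y": 0,"z": -20,"twist": 0}
    - {"x": 65,"y": 0,"z": -60,"twist": 0}
    - {"x": 70,"y": 0,"z": -95,"twist": 0}
    - {"x": 80,"y": -30,"z": -105,"twist": 0}
    - {"x": 95,"y": -68,"z": -105,"twist": -0.1}
    - {"x": 110,"y": -106,"z": -105,"twist": -0.2}
    - {"x": 125,"y": -144,"z": -105,"twist": -0.3}
    - {"x": 140,"y": -182,"z": -105,"twist": -0.4}
    - {"x": 155,"y": -220,"z": -105,"twist": -0.5}
    - {"x": 165,"y": -260,"z": -105,"twist": -0.6}

```text
t: 5.85
eef_pos: [0.4189, -0.13, 0.3304]
tool_rot: [[-0.875, -0.484, 0.001], [-0.484, 0.875, 0.001], [-0.001, 0.001, -1.0]]
contact_force: [0.7, -1.1, -0.5]
finger_gap: 0.0002
grasp_force: 0.0
```

```bash
python3 - <<'E'
from h import *
st(); print(arm.state()["joints"].round(2) if hasattr(arm.state()["joints"],"round") else arm.state()["joints"], np.array(arm.state()["tool_rot"]).round(3))
a=blue(); b,V,_=cam("side")
hs=cv2.cvtColor(a,cv2.COLOR_RGB2HSV)
Rt=np.array(arm.state()["tool_rot"]); p=np.array(arm.state()["eef_pos"])
tgt=np.append(O+RM@np.array([-.167,-.183]),.09); print("shift",(Rt.T@(tgt-p)*1000).round(1))
save("c3",np.hstack([cv2.resize(a[80:270,120:330],(400,362)),cv2.resize(b[100:300,170:390],(398,362))]))
E
```

```text
t 5.85 mach [-138.2  -71.7] z 330.4 F [ 0.7 -1.1 -0.5]
[-0.42 -0.09  0.59  1.87  0.05  1.34  2.23] [[-0.875 -0.484  0.001]
 [-0.484  0.875  0.001]
 [-0.001  0.001 -1.   ]]
blue 70 [ 54.58799131 185.96553965]
shift [ 82.8 -72.4 240.8]
```

View pics/c3.png

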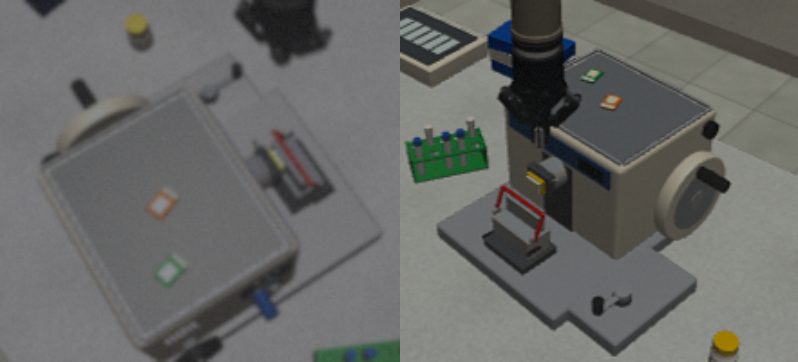

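The blue knob is now unobscured at x = 54.6, y = 186, which is the second stop. The brake knob at (237,70) in the left crop is still free. Move over the approach point, then descend.

Request:
drive_tool:
  series:
    - {"x": 28,"y": -24,"z": 0,"twist": 0}
    - {"x": 56,"y": -48,"z": 0,"twist": 0}
    - {"x": 83,"y": -72,"z": 20,"twist": 0}
    - {"x": 83,"y": -72,"z": 60,"twist": 0}
    - {"x": 83,"y": -72,"z": 100,"twist": 0}
    - {"x": 83,"y": -72,"z": 140,"twist": 0}
    - {"x": 83,"y": -72,"z": 175,"twist": 0}
    - {"x": 83,"y": -72,"z": 205,"twist": 0}
    - {"x": 83,"y": -72,"z": 230,"twist": 0}
    - {"x": 83,"y": -72,"z": 250,"twist": 0}
    - {"x": 83,"y": -72,"z": 261,"twist": 0}
    - {"x": 83,"y": -72,"z": 261,"twist": 0}

```text
t: 7.15
eef_pos: [0.3812, -0.2311, 0.0682]
tool_rot: [[-0.877, -0.48, -0.003], [-0.48, 0.877, 0.001], [0.002, 0.002, -1.0]]
contact_force: [-0.9, 0.1, 1.1]
finger_gap: -0.0002
grasp_force: 0.0
```

```bash
python3 - <<'E'
from h import *
st(); w,U,_=cam("wrist"); b,V,_=cam("side")
s=arm.state();Rt=np.array(s["tool_rot"]); p=np.array(s["eef_pos"])
for th in np.linspace(0,1.2,9):
    k=np.array([-85-60*np.cos(th)-13.8,-215-60*np.sin(th)+20.2])/1000
    print(round(th,2),(Rt.T@(np.append(O+RM@k,p[2])-p)*1000).round(1)[:2])
save("c4",np.hstack([cv2.resize(w,(400,300)),cv2.resize(b[200:300,270:403],(399,300))]))
E
```

```text
t 7.15 mach [-165.4 -176. ] z 68.2 F [-0.9  0.1  1.1]
0.0 [  5.9 -17.9]
0.15 [ 10.4 -25.6]
0.3 [ 13.7 -34. ]
0.45 [ 15.7 -42.8]
0.6 [ 16.4 -51.7]
0.75 [ 15.7 -60.7]
0.9 [ 13.7 -69.5]
1.05 [ 10.4 -77.8]
1.2 [  5.9 -85.6]
```

View pics/c4.png

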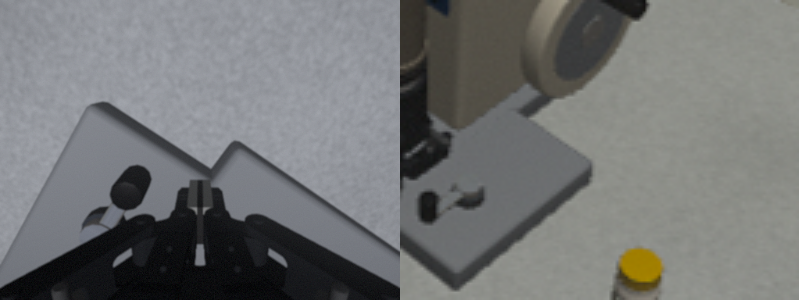

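In the wrist view the black knob is at (130,187), directly to the left (tool -y) of the fingertips at (200,190), and clear of them. Push it along the arc.

Request:
drive_tool:
  series:
    - {"x": 6,"y": -12,"z": 0,"twist": 0}
    - {"x": 8,"y": -20,"z": 0,"twist": 0}
    - {"x": 11,"y": -27,"z": 0,"twist": 0}
    - {"x": 14,"y": -34,"z": 0,"twist": 0}
    - {"x": 16,"y": -42,"z": 0,"twist": 0}
    - {"x": 16,"y": -50,"z": 0,"twist": 0}
    - {"x": 16,"y": -58,"z": 0,"twist": 0}
    - {"x": 15,"y": -65,"z": 0,"twist": 0}
    - {"x": 13,"y": -72,"z": 0,"twist": 0}
    - {"x": 10,"y": -79,"z": 0,"twist": 0}
    - {"x": 8,"y": -83,"z": 0,"twist": 0}
    - {"x": 6,"y": -86,"z": 0,"twist": 0}

```text
t: 8.45
eef_pos: [0.4182, -0.31, 0.0693]
tool_rot: [[-0.877, -0.48, -0.001], [-0.48, 0.877, 0.001], [0.0, 0.001, -1.0]]
contact_force: [-7.3, 2.9, 3.8]
finger_gap: 0.0
grasp_force: 3.1
```

```bash
cat >> h.py <<'E'
def knob(n="side"):
    a,W,_=cam(n); M=mach(W); z=W[...,2]
    g=a.max(-1)
    m=(z>.055)&(z<.096)&(M[...,0]>-165)&(M[...,0]<-70)&(M[...,1]<-205)&(M[...,1]>-300)&(g<60)
    print(n,m.sum(),np.median(M[m],0).round(1) if m.any() else ""); return a
E
python3 - <<'E'
from h import *
st(); knob("scene"); b=knob(); w,U,_=cam("wrist")
save("c5",np.hstack([cv2.resize(w,(400,300)),cv2.resize(b[200:300,270:403],(399,300))]))
E
```

```text
t 8.45 mach [-120.7 -250.9] z 69.3 F [-7.3  2.9  3.8]
scene 32 [-106.7 -260.1]
side 100 [-120.1 -268.4]
```

View pics/c5.png

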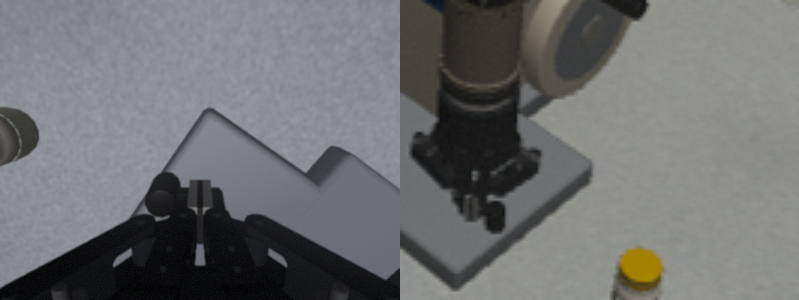

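The finger is on the knob at (163,195) in the wrist view, and the 7.8 N reaction lies along the lever's end tangent, so it looks to be at or near the stop. A small extra nudge will check.

Request:
drive_tool:
  series:
    - {"x": -1,"y": -2,"z": 0,"twist": 0}
    - {"x": -2,"y": -3,"z": 0,"twist": 0}
    - {"x": -3,"y": -4,"z": 0,"twist": 0}
    - {"x": -3,"y": -4,"z": 0,"twist": 0}

```text
t: 9.0
eef_pos: [0.4192, -0.3095, 0.0685]
tool_rot: [[-0.878, -0.48, -0.006], [-0.48, 0.877, 0.006], [0.003, 0.008, -1.0]]
contact_force: [-7.9, 6.5, 5.7]
finger_gap: -0.0002
grasp_force: 4.9
```

It moved only 1 mm for a 5 mm command and the force rose, so it is on the hard stop. Back off, lift and verify.

Request:
drive_tool:
  series:
    - {"x": 4,"y": 8,"z": 0,"twist": 0}
    - {"x": 8,"y": 22,"z": 0,"twist": 0}
    - {"x": 14,"y": 40,"z": 0,"twist": 0}
    - {"x": 16,"y": 45,"z": -20,"twist": 0}
    - {"x": 16,"y": 45,"z": -60,"twist": 0}
    - {"x": 16,"y": 45,"z": -105,"twist": 0}
    - {"x": 20,"y": 55,"z": -150,"twist": 0}
    - {"x": 40,"y": 70,"z": -195,"twist": 0}
    - {"x": 40,"y": 110,"z": -230,"twist": 0}
    - {"x": 40,"y": 140,"z": -250,"twist": 0}
    - {"x": 40,"y": 150,"z": -260,"twist": 0}
    - {"x": 40,"y": 150,"z": -260,"twist": 0}

```text
t: 10.2
eef_pos: [0.3168, -0.1994, 0.331]
tool_rot: [[-0.876, -0.482, 0.007], [-0.482, 0.876, -0.0], [-0.006, -0.004, -1.0]]
contact_force: [1.0, -0.6, -0.8]
finger_gap: 0.0001
grasp_force: 0.0
```

```bash
python3 - <<'E'
from h import *
st(); a=blue(); knob("scene"); b=knob()
save("c6",np.hstack([cv2.resize(a[80:270,120:330],(400,362)),cv2.resize(b[100:300,170:390],(398,362))]))
E
```

```text
t 10.2 mach [-232.7 -151. ] z 331.0 F [ 1.  -0.6 -0.8]
blue 71 [ 54.83612804 186.43209111]
scene 21 [-106.1 -264.5]
side 66 [-115.5 -273.6]
```

View pics/c6.png

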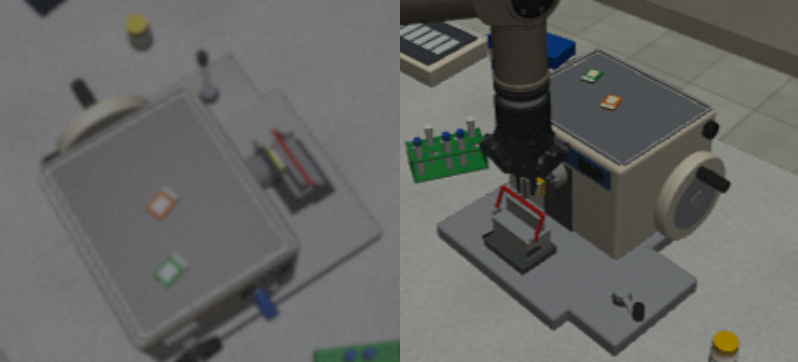

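The brake knob in the left crop has swung from (237,70) to (203,57). I'll check its angle precisely by projecting it into both cameras.

```bash
python3 - <<'E'
from h import *
for n in("scene","side"):
    a,W,(f,R,t,cx,cy)=cam(n); M=mach(W); z=W[...,2]
    m=(z>.058)&(z<.1)&(M[...,0]>-165)&(M[...,0]<-70)&(M[...,1]<-245)&(M[...,1]>-300)&(a.max(-1)<60)
    v,u=np.nonzero(m); print(n,u.mean().round(1),v.mean().round(1),m.sum())
    for th in(.9,1.0,1.1,1.15,1.2):
        k=np.array([-.085-.06*np.cos(th),-.215-.06*np.sin(th)]); P=np.append(O+RM@k,.075)
        c=R@P+t; print(th,(f*c[0]/c[2]+cx).round(1),(f*c[1]/c[2]+cy).round(1))
E
```

```text
scene 225.6 110.3 19
0.9 230.6 110.3
1.0 228.8 110.2
1.1 227.1 110.3
1.15 226.2 110.4
1.2 225.3 110.5
side 301.3 271.8 61
0.9 296.6 271.9
1.0 298.6 271.7
1.1 300.6 271.3
1.15 301.5 271.1
1.2 302.4 270.8
```

Both views give 1.14–1.18 rad. The lever also held still under about 10 N along its tangent, against 2 N friction, so it is at its 1.20 stop. Handing in.

```bash
python3 -c "
from plant import arm
print(arm.job_done())"
```

```text
the job is handed in; nothing more can be done
None
```

I pushed the trim lever through its first click to its second, last stop, then pushed the brake lever outwards to its released stop; the job is handed in with the arm clear of everything.

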